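# Fetch the press die out of the dust cabinet

## Task

Reach down through the round port in the blue roof of the clear dust cabinet, grip the steel press die by its shank and lift it off its pedestal and out through the port. Set it down gently, upright and centred, in the empty round nest of the yellow die plate, and let go of it. Leave the brass die in the plate's other nest undisturbed.

Things in the scene. Friction and masses are not known exactly. Their poses are not given: they have to be found in the camera images.
- steel_die: Bright steel round die with a dark band, about 300 g, upright on a red pedestal in the cabinet, up to 15 mm off the port's axis. Foot: disc 59 mm wide, 24 mm high; above it a plain upright shank, 26 mm in diameter, from 24 to 64 mm above the underside, to grip it by; its top is 16 mm below the roof's upper face. Origin: centre of the underside, z up.
- port (a point): Centre of the round port, level with the roof's upper face, z up. The port is a hole 150 mm wide in the 6 mm thick blue roof, with a black bead 3 mm high round it. The fixed cabinet, 280 x 280 mm and 150 mm high, is centred on the port, its clear walls along this frame's x and y. It stands left or right on the bench, the yellow plate on the other side.
- empty_nest (a point): Centre of the empty nest's floor, where the die's underside must stand. The nest is a flat black-floored pocket 90 mm wide and 5 mm deep in a fixed yellow plate 120 x 270 mm, 25 mm thick, lying on the bench at any yaw (nest floor 20 mm above the bench). z up, y along the plate, away from the other nest, whose centre is 130 mm away along -y.
- brass_die: Bystander: brass die of the same shape and size as the steel one, standing loose in the plate's other nest, 130 mm (give or take 5) from the empty nest's centre. Origin: centre of its underside, z up. It must stay where it is.
Mind the look-alikes: they are no part of the job. What is meant by the steel_die is not green or turquoise, and is the larger of those in its own colour.

How it is judged (in metres and radians):
On the way:
1. the steel die has been lifted out through the port: its underside is above the roof, over the port (z of steel_die in the frame of port above 0 m and horizontal distance between steel_die and port below 0.1 m), for 0.02 s.
At the end, for the whole second after the job is handed in: The steel die stands upright (within 10 degrees), released and at rest, on the floor of the empty nest, its centre within 16 mm of the nest's centre (anywhere flat inside the nest); the brass die still stands upright within 15 mm of where it was (horizontal distance between steel_die and empty_nest below 0.016 m and z of steel_die in the frame of empty_nest below 0.004 m and angle between each of steel_die, brass_die's own z axis and vertical below 0.17 rad and linear speed of steel_die below 0.02 m/s and distance of brass_die from where it was at the start of the episode below 0.015 m); the robot touches nothing.
It fails at once if the steel die is dropped (falling free of the gripper faster than 0.6 m/s, a drop of about 20 mm) (linear speed of steel_die above 0.6 m/s and contact force between the fingers and steel_die below 0.05 N).
It fails at once if the brass die is pushed more than 15 mm or knocked over (distance of brass_die from where it was at the start of the episode above 0.015 m or angle between brass_die's own z axis and vertical above 0.35 rad).
It also fails if it takes over 42 s, if anything falls off the work surface, if the arm or the gripper's body presses on something with over 40 N, if the wrist force passes 120 N, or if a joint passes its speed limit or range.

## Robot

A 6-joint arm with a two-finger parallel gripper is mounted at the origin on the work surface. World frame = base frame: x ahead of the robot, y to its left, z up, the work surface at z = 0. Lengths are in m, angles in degrees, forces in N, time in s.
With the tool pointing down it reaches from about 0.3 to 0.75 m from the base axis. Payload 8.5 kg.
Tool frame: the origin (TCP) lies on the centre line of the jaws, within the pads' length; the fingertips stand 19 mm ahead of it and the grasp point (between the pads) is the TCP; z points along the fingers, x is the direction in which the jaws open and shut, and the axes are right-handed (so a half turn about z gives the same grasp; the last joint's range is limited). The gripper opens to 85 mm and grips with 20 to 120 N. Pads are 22 mm wide; open, the fingers measure 114 mm over their backs; the gripper's body (76 mm by 85 mm) begins 54 mm behind the grasp point. The pads swing forward as they close: fully open they stand 13 mm farther back than shut.
Start: joints at [-81.205, 21.807, 74.336, -0, 83.858, -12.336], TCP at [0.198, -0.513, 0.25] pointing down, gripper open.
Joint ranges: [-178.18, 178.18], [-50.72, 133.34], [12.68, 142.11], [-81.47, 261.47], [9.98, 163.14], [-165.26, 165.26]. Speed limits (degrees/s): [136.94, 136.94, 180, 180, 180, 180].

## Interface

Orientations are given as a 3x3 rotation matrix whose columns are the frame's x, y, z axes.
In Python, from rig import env, cams, order gives the robot as it stands.
- The arm moves only by the tool step_arm, never from a script. Its argument "steps" is a list of rows, each an object with "xyz": the shift along the tool's x, y, z normalised to -1 to 1, where 1 is 0.04 m, a list of three; "turn": the turn, a rotation vector about the tool's x, y, z normalised to -1 to 1, where 1 is 0.08 rad, a list of three; "gripper": the gripper command: -1 is shut, 1 is fully open, values between are in proportion. A call has 1 to 20 rows; each row shifts and turns the commanded pose from where the row before left it, along the tool's axes as they then stand; what a row does not reach is not made up. A row lasts 1/12 s, in which the tool goes at most 41.7 mm and 7.16 degrees, less where a joint would pass 70% of its speed; a pose out of reach is approached as far as the arm can. A call with a number of a shift or a turn outside -1 to 1 is refused whole. A call with a gripper value outside its range is refused whole. The fingers move at their own pace and stop on an object; "squeeze" is the grip in N (left out, the last holds). Time passes only in rows, so rows that do not move let the fingers close. It gives the time, the measured TCP pose, the force and the opening at its end, in the units of the state.
- env.observe(): the state, without advancing time (a new reading comes with each control period).
- cams.get_image(name): name is "side" or "top" or "wrist"; returns (picture, depth): 384x512x3 uint8, red, green, blue; 384x512 float32, m along the optical axis (not along the pixel's ray), 0 where there is no reading.
- cams.camera_info(name): a dict with "fx", "fy", "cx", "cy" (pixels), "k1" (the pictures are not rectified: a ray, as slopes to the right and down, at radius r is drawn at 1 + k1 r^2 times it, then the intrinsics apply), "extrinsics" (4x4, takes a point from camera to world coordinates). Camera axes: x right, y down, z forward; pixel columns grow to the right and rows downward; lengths in m; the calibration is good to about 2 mm. A picture is of the moment at which its call begins: read the wrist's pose just before it. camera_info takes no time and is no camera call; for the wrist camera it gives the pose at the moment of the call.
- order.close_job(): hands the job in, once; it reports no verdict.
The state is a dict: "time_s": time; "q": joint angles; "qvel": joint speeds; "joint_efforts": joint torques, N m; "position": TCP position; "tool_rot": TCP orientation; "ft_force": force on the tool from outside, world axes, zero at the start; "wrist_torque": the same for the moment, N m; "grip_width": finger opening in m.
Only numpy, scipy, OpenCV 4.12 (cv2) and the standard library are available. Lean on these libraries where they do the work, as an engineer would, in place of code of your own. Each camera call takes 0.05 s, during which the arm holds its last target. There are 200 camera calls.

## Working session

There is one attempt and no reset: what is moved stays moved. The work goes in short steps, Python scripts to look and compute and a tool call to move; the robot and the scene stay as the last step left them, time stands still between calls to the robot, and variables do not carry over. Pictures are saved under pics/ and viewed, about 8 in all and at most 12, crops included, and the job is handed in when it is done.

Besides the shell and the picture viewer there is one more tool, called as name(argument=value, ...), one argument or row to a line, values as JSON. step_arm: Moves the arm, as the interface text tells. Scaled input: -1 to 1 covers 0.04 m each way for a shift and 0.08 rad each way for a turn. Its arguments: {"type":"object","properties":{"steps":{"type":"array"},"squeeze":{"type":"number"}},"required":["steps"]}

```bash
mkdir -p pics
cat > h.py <<'E'
import numpy as np, cv2
from rig import env, cams, order
def grab(n):
    i=cams.camera_info(n); im,d=cams.get_image(n); np.savez(f'pics/{n}.npz',im=im,d=d); 
    return im,d,i
def pts(d,i,u,v):
    # pixel -> world using depth
    u=np.asarray(u,float);v=np.asarray(v,float)
    xy=rays(i,u,v); z=d[v.astype(int),u.astype(int)]
    P=np.stack([xy[0]*z,xy[1]*z,z],-1); E=np.array(i['extrinsics'])
    return P@E[:3,:3].T+E[:3,3]
def rays(i,u,v):
    K=np.array([[i['fx'],0,i['cx']],[0,i['fy'],i['cy']],[0,0,1]]);D=np.array([i['k1'],0,0,0])
    p=cv2.undistortPoints(np.stack([u,v],-1).reshape(-1,1,2).astype(float),K,D).reshape(-1,2)
    return p.T
E
python3 - <<'E'
from h import *
print(env.observe())
a=[]
for n in ['top','side','wrist']:
    im,d,i=grab(n);a.append(im);print(n,{k:np.round(v,3).tolist() for k,v in i.items()})
    cv2.imwrite(f'pics/{n}0.png',im[:,:,::-1])
E
```

```text
{'time_s': 0.0, 'q': array([-8.12069385e+01,  2.18411140e+01,  7.43849712e+01,  2.90081563e-03,
        8.38589360e+01, -1.23350908e+01]), 'qvel': array([-0.00832063,  0.07091705,  0.01683681, -0.02421392,  0.00242144,
       -0.03469353]), 'joint_efforts': array([-1.38788284e-03, -4.48468244e+01, -2.31278229e+01, -2.95056579e-04,
        4.77520778e-03,  2.19373788e-06]), 'position': array([ 0.19822396, -0.51275054,  0.24970932]), 'tool_rot': array([[ 3.60449956e-01, -9.32778536e-01, -1.77091376e-04],
       [-9.32777443e-01, -3.60449814e-01,  1.47415396e-03],
       [-1.43889173e-03, -3.66171890e-04, -9.99998898e-01]]), 'ft_force': array([ 0.25219854,  0.09431179, -0.58286808]), 'wrist_torque': array([ 0.01580172, -0.01041893,  0.01979852]), 'grip_width': 0.08552464746757359}
top {'fx': 423.676, 'fy': 423.676, 'cx': 259.11, 'cy': 190.973, 'k1': -0.093, 'extrinsics': [[0.02, -0.996, 0.083, 0.387], [-1.0, -0.018, 0.022, 0.023], [-0.021, -0.083, -0.996, 1.268], [0.0, 0.0, 0.0, 1.0]]}
side {'fx': 390.577, 'fy': 390.577, 'cx': 255.79, 'cy': 196.706, 'k1': -0.097, 'extrinsics': [[0.983, -0.139, 0.118, 0.356], [-0.181, -0.694, 0.697, -0.555], [-0.015, -0.707, -0.707, 0.722], [0.0, 0.0, 0.0, 1.0]]}
wrist {'fx': 278.373, 'fy': 278.373, 'cx': 253.828, 'cy': 193.13, 'k1': -0.012, 'extrinsics': [[0.361, -0.901, -0.242, 0.26], [-0.933, -0.349, -0.091, -0.489], [-0.002, 0.259, -0.966, 0.374], [0.0, 0.0, 0.0, 1.0]]}
```

View pics/top0.png

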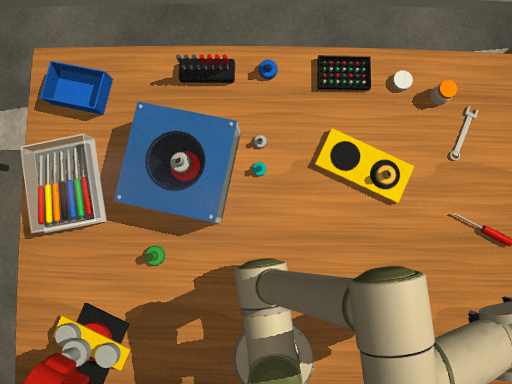

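View pics/side0.png

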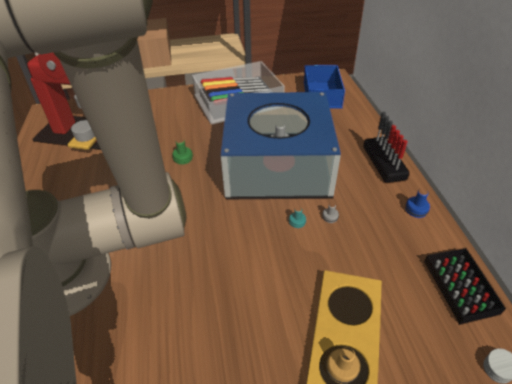

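The top view shows the cabinet's port at about (175,161) with the steel die inside it. The empty nest is at (345,155) and the brass die at (385,175). Next I'll measure them.

```bash
cat > m.py <<'E'
from h import *
from scipy.optimize import least_squares
i=cams.camera_info('top'); f=np.load('pics/top.npz'); im,d=f['im'],f['d']
V,U=np.mgrid[0:384,0:512]; P=pts(d,i,U.ravel(),V.ravel()).reshape(384,512,3)
hsv=cv2.cvtColor(im,cv2.COLOR_RGB2HSV)
blue=(hsv[...,0]>100)&(hsv[...,0]<120)&(hsv[...,1]>100)&(U>110)&(U<245)&(V>95)&(V<225)
zr=np.median(P[blue][:,2]); print('roof z',zr)
def plane(u,v,z):
    x,y=rays(i,np.asarray(u,float),np.asarray(v,float)); E=np.array(i['extrinsics'])
    D=np.stack([x,y,np.ones_like(x)],-1)@E[:3,:3].T; return E[:3,3]+D*((z-E[2,3])/D[:,2])[:,None]
# inner blue contour (hole incl. bead)
cs,h=cv2.findContours((blue&(P[...,2]>zr-.02)).astype(np.uint8),cv2.RETR_CCOMP,cv2.CHAIN_APPROX_NONE)
def circ(Q):
    r=least_squares(lambda p:np.hypot(Q[:,0]-p[0],Q[:,1]-p[1])-p[2],[*Q[:,:2].mean(0),.05],loss='soft_l1',f_scale=.002);return r.x
for c,hh in zip(cs,h[0]):
    if len(c)>80:
        c=c[:,0]; Q=plane(c[:,0],c[:,1],zr)
        if hh[3]>=0: print('hole',circ(Q))
        else: print('roof rect',cv2.minAreaRect((Q[:,:2]*1000).astype(np.float32)))
# die top
w=(U>160)&(U<200)&(V>145)&(V<180)
t=w&(P[...,2]>zr-.03)&(P[...,2]<zr-.008)&(hsv[...,1]<70)
print('die top',t.sum(),P[t].mean(0),P[w&(hsv[...,1]<70)].max(0),np.ptp(P[t],0))
# plate
yel=(hsv[...,0]>20)&(hsv[...,0]<33)&(hsv[...,1]>150)&(U>305)&(U<420)&(V>120)&(V<210)
zp=np.median(P[yel][:,2]);cs,h=cv2.findContours(yel.astype(np.uint8),cv2.RETR_CCOMP,cv2.CHAIN_APPROX_NONE);print('plate z',zp)
for c,hh in zip(cs,h[0]):
    if len(c)>40:
        c=c[:,0]; Q=plane(c[:,0],c[:,1],zp)
        if hh[3]>=0: print('nest',circ(Q))
        else: print('plate',cv2.minAreaRect((Q[:,:2]*1000).astype(np.float32)))
w=(U>365)&(U<405)&(V>155)&(V<195)&(P[...,2]>.07); print('brass',w.sum(),P[w].mean(0),P[w].max(0))
E
python3 m.py
python3 - <<'E'
import cv2
a=cv2.imread('pics/top0.png');cv2.imwrite('pics/crop1.png',cv2.resize(a[95:225,110:245],None,fx=4,fy=4,interpolation=cv2.INTER_CUBIC))
E
```

```text
roof z 0.1507099333031976
roof rect ((559.2022705078125, 276.4002380371094), (280.77716064453125, 278.489990234375), 79.32384490966797)
hole [0.55926087 0.27691043 0.08156098]
die top 27 [0.55943763 0.27274601 0.13079137] [0.62518629 0.35320783 1.26808591] [0.02331084 0.02678604 0.01890595]
plate z 0.02545217124995336
plate ((548.3172607421875, -326.8837890625), (49.63042068481445, 42.45908737182617), 16.50870132446289)
plate ((572.7802734375, -258.32818603515625), (272.3250427246094, 124.61237335205078), 66.00701904296875)
nest [ 0.54750557 -0.31856068  0.04428584]
nest [ 0.6005806  -0.20036386  0.04416105]
brass 28 [ 0.51376128 -0.25289948  0.29273429] [0.55463349 0.02342648 1.26808591]
```

View pics/crop1.png

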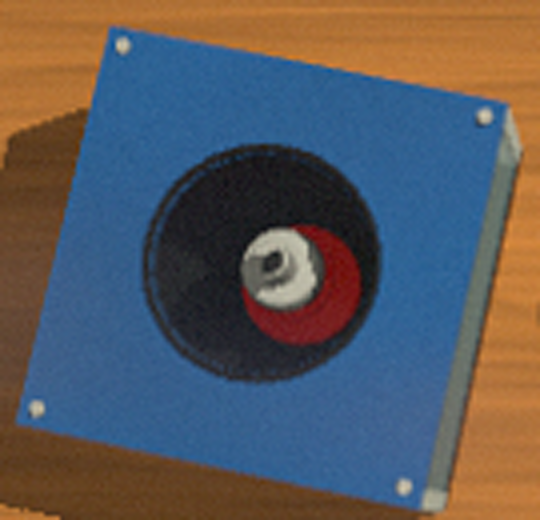

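step_arm(
  steps=[
    {"xyz": [-0.4,-0.4,-0.3],"turn": [0,0,0],"gripper": 0.3},
    {"xyz": [-0.7,-0.7,-0.2],"turn": [0,0,0],"gripper": 0.3},
    {"xyz": [-0.7,-0.7,0],"turn": [0,0,0],"gripper": 0.3},
    {"xyz": [-0.7,-0.7,0],"turn": [0,0,0],"gripper": 0.3},
    {"xyz": [-0.7,-0.7,0],"turn": [0,0,0],"gripper": 0.3},
    {"xyz": [-0.7,-0.7,0],"turn": [0,0,0],"gripper": 0.3},
    {"xyz": [-0.7,-0.7,0],"turn": [0,0,0],"gripper": 0.3},
    {"xyz": [-0.7,-0.7,0],"turn": [0,0,0],"gripper": 0.3},
    {"xyz": [-0.7,-0.7,0],"turn": [0,0,0],"gripper": 0.3},
    {"xyz": [-0.7,-0.7,0],"turn": [0,0,0],"gripper": 0.3},
    {"xyz": [-0.7,-0.7,0],"turn": [0,0,0],"gripper": 0.3},
    {"xyz": [-0.7,-0.7,0],"turn": [0,0,0],"gripper": 0.3},
    {"xyz": [-0.7,-0.7,0],"turn": [0,0,0],"gripper": 0.3},
    {"xyz": [-0.7,-0.7,0],"turn": [0,0,0],"gripper": 0.3},
    {"xyz": [-0.7,-0.7,0],"turn": [0,0,0],"gripper": 0.3},
    {"xyz": [-0.7,-0.7,0],"turn": [0,0,0],"gripper": 0.3},
    {"xyz": [-0.7,-0.7,0],"turn": [0,0,0],"gripper": 0.3},
    {"xyz": [-0.7,-0.7,0],"turn": [0,0,0],"gripper": 0.3},
    {"xyz": [-0.7,-0.7,0],"turn": [0,0,0],"gripper": 0.3},
    {"xyz": [-0.7,-0.7,0],"turn": [0,0,0],"gripper": 0.3},
  ],
)

```text
time_s: 1.82
position: [0.5121, 0.1979, 0.2701]
tool_rot: [[0.361, -0.933, -0.0], [-0.933, -0.361, -0.0], [-0.0, 0.0, -1.0]]
ft_force: [1.0, -0.4, 0.4]
grip_width: 0.0554
```

step_arm(
  steps=[
    {"xyz": [-0.7,-0.7,0],"turn": [0,0,0],"gripper": 0.3},
    {"xyz": [-0.7,-0.7,0],"turn": [0,0,0],"gripper": 0.3},
    {"xyz": [-0.3,-0.6,0],"turn": [0,0,0],"gripper": 0.3},
    {"xyz": [0,0,0],"turn": [0,0,0],"gripper": 0.3},
    {"xyz": [0,0,0],"turn": [0,0,0],"gripper": 0.3},
  ],
)

```text
time_s: 2.23
position: [0.562, 0.2887, 0.2691]
tool_rot: [[0.362, -0.932, -0.002], [-0.932, -0.362, -0.001], [0.0, 0.002, -1.0]]
ft_force: [-0.5, -0.5, -1.0]
grip_width: 0.0558
```

Run:
```python
from h import *
o=env.observe();print(o['time_s'],o['position'],o['tool_rot'],o['q'],o['grip_width'])
im,d,i=grab('wrist');np.save('pics/E.npy',i['extrinsics']);cv2.imwrite('pics/w1.png',im[:,:,::-1])
```

```text
2.2333 [0.5620491  0.28872516 0.26908378] [[ 3.61844472e-01 -9.32237013e-01 -1.65251033e-03]
 [-9.32238477e-01 -3.61843880e-01 -6.54608302e-04]
 [ 1.22993388e-05  1.77740011e-03 -9.99998420e-01]] [ 1.64762605e+01  2.97615810e+01  5.79276774e+01 -9.12077955e-03
  9.24121731e+01  8.52623707e+01] 0.055795015837733435
```

View pics/w1.png

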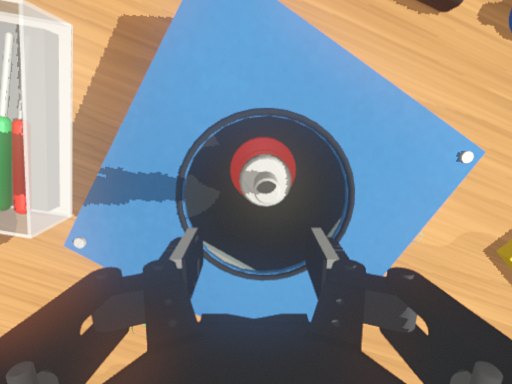

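The wrist view shows the steel die at about (265,182), its dark-centred top at (265,186), inside the port, with both fingertips short of it. I'll use depth for its axis and heights.

Run:
```python
from h import *
f=np.load('pics/wrist.npz');im,d=f['im'],f['d'];i=dict(cams.camera_info('wrist'));i['extrinsics']=np.load('pics/E.npy')
V,U=np.mgrid[0:384,0:512]; P=pts(d,i,U.ravel(),V.ravel()).reshape(384,512,3)
s=(U>225)&(U<305)&(V>130)&(V<220)&(d>0)
print(np.histogram(P[s][:,2],bins=np.arange(0,.2,.005)))
from scipy.optimize import least_squares
for lo,hi in [(.125,.145),(.085,.12),(.055,.085),(.03,.055)]:
    m=s&(P[...,2]>lo)&(P[...,2]<hi)
    if m.sum()<5: continue
    Q=P[m]; (c,r)=cv2.minEnclosingCircle((Q[:,:2]*1000).astype(np.float32)); print(lo,m.sum(),np.median(Q[:,2]),Q.mean(0),c,r,U[m].mean(),V[m].mean())
print(im[186,240:290].tolist()[::3]); print(np.round(P[150:215:3,265,2],3)); print(np.round(P[186,240:292:3,2],3))
b=cv2.resize(im[120:250,200:330],None,fx=4,fy=4,interpolation=cv2.INTER_CUBIC);cv2.imwrite('pics/w1c.png',b[:,:,::-1])
```

```text
(array([   0,  794, 2738,  610,  686,    0,    0,    0,    0,    0,    0,
          0,    2,   19,    3,    4,  290,   23, 1057,  484,   20,   20,
         22,   25,   23,   25,  154,    5,    0,    0,    0,    0,    0,
          0,    0,    0,    0,    0,    0]), array([0.   , 0.005, 0.01 , 0.015, 0.02 , 0.025, 0.03 , 0.035, 0.04 ,
       0.045, 0.05 , 0.055, 0.06 , 0.065, 0.07 , 0.075, 0.08 , 0.085,
       0.09 , 0.095, 0.1  , 0.105, 0.11 , 0.115, 0.12 , 0.125, 0.13 ,
       0.135, 0.14 , 0.145, 0.15 , 0.155, 0.16 , 0.165, 0.17 , 0.175,
       0.18 , 0.185, 0.19 , 0.195]))
0.125 184 0.1331293262159714 [0.56763586 0.27878332 0.13252303] (564.5258178710938, 276.5613708496094) 13.199006080627441 265.5108695652174 187.5163043478261
0.085 1651 0.09461984031499637 [0.56745025 0.27838644 0.09509981] (564.6552124023438, 276.86248779296875) 28.876859664916992 264.4282253179891 179.4052089642641
0.055 318 0.08241040116863751 [0.56775606 0.27839609 0.08137021] (570.5241088867188, 280.92095947265625) 29.667909622192383 264.0817610062893 176.65408805031447
[[145, 115, 108], [163, 161, 153], [160, 158, 150], [163, 161, 153], [165, 162, 154], [162, 160, 153], [110, 107, 102], [106, 103, 99], [106, 102, 99], [106, 103, 98], [107, 104, 99], [105, 103, 98], [211, 209, 200], [245, 242, 233], [241, 239, 230], [241, 239, 229], [162, 160, 151]]
[0.022 0.023 0.089 0.095 0.095 0.095 0.095 0.095 0.111 0.126 0.133 0.084
 0.082 0.082 0.082 0.096 0.094 0.095 0.095 0.012 0.01  0.01 ]
[0.092 0.095 0.095 0.095 0.095 0.133 0.082 0.082 0.083 0.082 0.084 0.083
 0.095 0.096 0.094 0.094 0.094 0.01 ]
```

View pics/w1c.png

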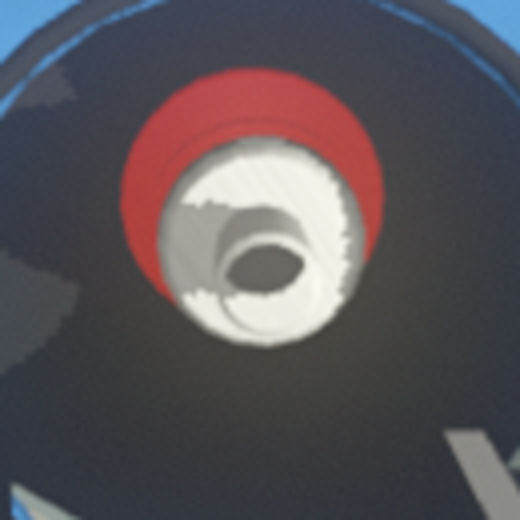

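step_arm(
  steps=[
    {"xyz": [0.3,0.05,0],"turn": [0,0,0],"gripper": 0.3},
    {"xyz": [0,0,0.5],"turn": [0,0,0],"gripper": 0.3},
    {"xyz": [0,0,0.5],"turn": [0,0,0],"gripper": 0.3},
    {"xyz": [0,0,0.5],"turn": [0,0,0],"gripper": 0.3},
    {"xyz": [0,0,0.4],"turn": [0,0,0],"gripper": 0.3},
    {"xyz": [0,0,0],"turn": [0,0,0],"gripper": 0.3},
    {"xyz": [0,0,0],"turn": [0,0,0],"gripper": 0.3},
    {"xyz": [0,0,0],"turn": [0,0,0],"gripper": 0.3},
  ],
)

```text
time_s: 2.95
position: [0.5649, 0.2752, 0.196]
tool_rot: [[0.36, -0.933, 0.002], [-0.933, -0.36, 0.001], [0.0, -0.002, -1.0]]
ft_force: [-0.4, 0.9, -0.3]
grip_width: 0.0556
```

step_arm(
  steps=[
    {"xyz": [-0.03,0,0.4],"turn": [0,0,0],"gripper": 0.3},
    {"xyz": [0,0,0.4],"turn": [0,0,0],"gripper": 0.3},
    {"xyz": [0,0,0.4],"turn": [0,0,0],"gripper": 0.3},
    {"xyz": [0,0,0.4],"turn": [0,0,0],"gripper": 0.3},
    {"xyz": [0,0,0.3],"turn": [0,0,0],"gripper": 0.3},
    {"xyz": [0,0,0],"turn": [0,0,0],"gripper": 0.3},
    {"xyz": [0,0,0],"turn": [0,0,0],"gripper": 0.3},
  ],
)

```text
time_s: 3.53
position: [0.5644, 0.277, 0.1194]
tool_rot: [[0.36, -0.933, 0.001], [-0.933, -0.36, 0.0], [0.0, -0.001, -1.0]]
ft_force: [-0.3, 0.9, 0.6]
grip_width: 0.0553
```

step_arm(
  steps=[
    {"xyz": [0,0,0],"turn": [0,0,0],"gripper": -0.2},
    {"xyz": [0,0,0],"turn": [0,0,0],"gripper": -0.3},
    {"xyz": [0,0,0],"turn": [0,0,0],"gripper": -0.4},
    {"xyz": [0,0,0],"turn": [0,0,0],"gripper": -1},
    {"xyz": [0,0,0],"turn": [0,0,0],"gripper": -1},
    {"xyz": [0,0,0],"turn": [0,0,0],"gripper": -1},
    {"xyz": [0,0,0],"turn": [0,0,0],"gripper": -1},
    {"xyz": [0,0,0],"turn": [0,0,0],"gripper": -1},
  ],
  squeeze=50,
)

```text
time_s: 4.2
position: [0.5646, 0.2772, 0.1199]
tool_rot: [[0.361, -0.933, 0.003], [-0.933, -0.361, 0.0], [0.001, -0.003, -1.0]]
ft_force: [-0.1, -0.7, 5.8]
grip_width: 0.0248
```

step_arm(
  steps=[
    {"xyz": [0,0,-0.1],"turn": [0,0,0],"gripper": -1},
    {"xyz": [0,0,-0.25],"turn": [0,0,0],"gripper": -1},
    {"xyz": [0,0,-0.4],"turn": [0,0,0],"gripper": -1},
    {"xyz": [0,0,-0.4],"turn": [0,0,0],"gripper": -1},
    {"xyz": [0,0,-0.4],"turn": [0,0,0],"gripper": -1},
    {"xyz": [0,0,-0.4],"turn": [0,0,0],"gripper": -1},
    {"xyz": [0,0,-0.4],"turn": [0,0,0],"gripper": -1},
    {"xyz": [0,0,-0.4],"turn": [0,0,0],"gripper": -1},
    {"xyz": [0,0,-0.4],"turn": [0,0,0],"gripper": -1},
    {"xyz": [0,0,-0.4],"turn": [0,0,0],"gripper": -1},
    {"xyz": [0,0,-0.2],"turn": [0,0,0],"gripper": -1},
    {"xyz": [0,0,0],"turn": [0,0,0],"gripper": -1},
    {"xyz": [0,0,0],"turn": [0,0,0],"gripper": -1},
  ],
)

```text
time_s: 5.28
position: [0.5638, 0.2772, 0.2681]
tool_rot: [[0.361, -0.933, -0.0], [-0.933, -0.361, -0.0], [-0.0, 0.0, -1.0]]
ft_force: [0.0, -0.6, -3.0]
grip_width: 0.0247
```

Run:
```python
from h import *
o=env.observe();print(o['time_s'],o['position'],o['ft_force'],o['grip_width'])
im,d,i=grab('side');a=grab('wrist')[0]
b=np.hstack([im[20:200,130:400],a[::2,::2][:180]]);cv2.imwrite('pics/l1.png',cv2.resize(b,None,fx=1.5,fy=1.5)[:,:,::-1])
```

```text
5.2833 [0.56382542 0.27715466 0.26812848] [ 0.00530119 -0.64811329 -3.02236083] 0.024675251359531625
```

View pics/l1.png

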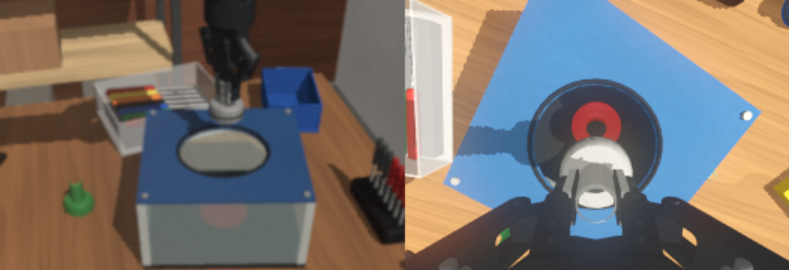

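The die is out and held, and the wrist force matches its 3 N weight. I'll carry it over to the nest.

step_arm(
  steps=[
    {"xyz": [0.3,0.09,0],"turn": [0,0,0],"gripper": -1},
    {"xyz": [0.6,0.18,0],"turn": [0,0,0],"gripper": -1},
    {"xyz": [0.8,0.24,0],"turn": [0,0,0],"gripper": -1},
    {"xyz": [0.8,0.24,0],"turn": [0,0,0],"gripper": -1},
    {"xyz": [0.8,0.24,0],"turn": [0,0,0],"gripper": -1},
    {"xyz": [0.8,0.24,0],"turn": [0,0,0],"gripper": -1},
    {"xyz": [0.8,0.24,0],"turn": [0,0,0],"gripper": -1},
    {"xyz": [0.8,0.24,0],"turn": [0,0,0],"gripper": -1},
    {"xyz": [0.8,0.24,0],"turn": [0,0,0],"gripper": -1},
    {"xyz": [0.8,0.24,0],"turn": [0,0,0],"gripper": -1},
    {"xyz": [0.8,0.24,0],"turn": [0,0,0],"gripper": -1},
    {"xyz": [0.8,0.24,0],"turn": [0,0,0],"gripper": -1},
    {"xyz": [0.8,0.24,0],"turn": [0,0,0],"gripper": -1},
    {"xyz": [0.8,0.24,0],"turn": [0,0,0],"gripper": -1},
    {"xyz": [0.6,0.18,0],"turn": [0,0,0],"gripper": -1},
    {"xyz": [0.3,0.09,0],"turn": [0,0,0],"gripper": -1},
    {"xyz": [0,0,0],"turn": [0,0,0],"gripper": -1},
    {"xyz": [0,0,0],"turn": [0,0,0],"gripper": -1},
    {"xyz": [0,0,0],"turn": [0,0,0],"gripper": -1},
  ],
)

```text
time_s: 6.97
position: [0.6006, -0.1964, 0.2682]
tool_rot: [[0.361, -0.932, -0.0], [-0.932, -0.361, 0.001], [-0.001, 0.0, -1.0]]
ft_force: [-0.2, 0.2, -1.4]
grip_width: 0.0246
```

Run:
```python
from h import *
o=env.observe();print(o['time_s'],o['position'],o['ft_force'],o['grip_width'])
im,d,i=grab('wrist');np.save('pics/E.npy',i['extrinsics'])
cv2.imwrite('pics/w2.png',im[:,:,::-1])
V,U=np.mgrid[0:384,0:512]; P=pts(d,i,U.ravel(),V.ravel()).reshape(384,512,3)
hsv=cv2.cvtColor(im,cv2.COLOR_RGB2HSV)
yel=(hsv[...,0]>20)&(hsv[...,0]<33)&(hsv[...,1]>150)
print('z',np.median(P[yel][:,2]))
# nest rim: yellow contour points near the expected rim
from scipy.optimize import least_squares
cs,h=cv2.findContours(yel.astype(np.uint8),cv2.RETR_LIST,cv2.CHAIN_APPROX_NONE)
c=np.vstack([x[:,0] for x in cs if len(x)>20])
x,y=rays(i,c[:,0].astype(float),c[:,1].astype(float));E=np.array(i['extrinsics']);D=np.stack([x,y,np.ones_like(x)],-1)@E[:3,:3].T
Q=E[:3,3]+D*((.025-E[2,3])/D[:,2])[:,None]
r=np.hypot(Q[:,0]-.6006,Q[:,1]+.2004);k=(r>.038)&(r<.052);Q=Q[k]
s=least_squares(lambda p:np.hypot(Q[:,0]-p[0],Q[:,1]-p[1])-.045,[.6,-.2],loss='soft_l1',f_scale=.001);print(k.sum(),s.x,np.abs(s.fun).mean())
# held die foot top/underside
s=(P[...,2]>.2)&(P[...,2]<.25)&(hsv[...,1]<60)&(np.hypot(P[...,0]-o['position'][0],P[...,1]-o['position'][1])<.04)
print(s.sum(),np.percentile(P[s][:,2],[1,10,50,90]))
```

```text
6.9667 [ 0.60062779 -0.19635062  0.268189  ] [-0.18905795  0.23854449 -1.38501822] 0.02457340758508949
z 0.025494876045358467
141 [ 0.60078653 -0.20032393] 0.0007562739760496608
4022 [0.2301023  0.23853153 0.24276366 0.24380619]
```

View pics/w2.png

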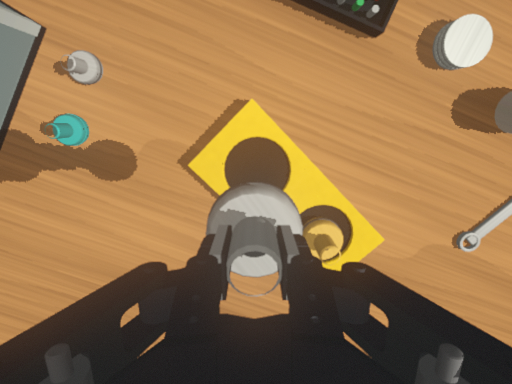

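step_arm(
  steps=[
    {"xyz": [0.09,0.035,0.2],"turn": [0,0,0],"gripper": -1},
    {"xyz": [0,0,0.5],"turn": [0,0,0],"gripper": -1},
    {"xyz": [0,0,0.6],"turn": [0,0,0],"gripper": -1},
    {"xyz": [0,0,0.6],"turn": [0,0,0],"gripper": -1},
    {"xyz": [0,0,0.6],"turn": [0,0,0],"gripper": -1},
    {"xyz": [0,0,0.6],"turn": [0,0,0],"gripper": -1},
    {"xyz": [0,0,0.6],"turn": [0,0,0],"gripper": -1},
    {"xyz": [0,0,0.5],"turn": [0,0,0],"gripper": -1},
    {"xyz": [0,0,0.3],"turn": [0,0,0],"gripper": -1},
    {"xyz": [0,0,0.15],"turn": [0,0,0],"gripper": -1},
    {"xyz": [0,0,0.05],"turn": [0,0,0],"gripper": -1},
    {"xyz": [0,0,0],"turn": [0,0,0],"gripper": -1},
    {"xyz": [0,0,0],"turn": [0,0,0],"gripper": -1},
    {"xyz": [0,0,0],"turn": [0,0,0],"gripper": -1},
  ],
)

```text
time_s: 8.18
position: [0.6012, -0.2015, 0.0814]
tool_rot: [[0.361, -0.933, 0.002], [-0.933, -0.361, -0.001], [0.002, -0.001, -1.0]]
ft_force: [0.8, 0.0, -3.2]
grip_width: 0.0246
```

Now I lower it in small steps until the force rises.

step_arm(
  steps=[
    {"xyz": [0,0,0.1],"turn": [0,0,0],"gripper": -1},
    {"xyz": [0,0,0.1],"turn": [0,0,0],"gripper": -1},
    {"xyz": [0,0,0.05],"turn": [0,0,0],"gripper": -1},
    {"xyz": [0,0,0],"turn": [0,0,0],"gripper": -1},
    {"xyz": [0,0,0],"turn": [0,0,0],"gripper": -1},
  ],
)

```text
time_s: 8.6
position: [0.6008, -0.2013, 0.0702]
tool_rot: [[0.36, -0.933, -0.0], [-0.933, -0.36, 0.0], [-0.0, 0.0, -1.0]]
ft_force: [0.5, -0.1, -1.8]
grip_width: 0.0246
```

step_arm(
  steps=[
    {"xyz": [0,0,0.03],"turn": [0,0,0],"gripper": -1},
    {"xyz": [0,0,0.03],"turn": [0,0,0],"gripper": -1},
    {"xyz": [0,0,0],"turn": [0,0,0],"gripper": -1},
    {"xyz": [0,0,0],"turn": [0,0,0],"gripper": -1},
  ],
)

```text
time_s: 8.93
position: [0.6008, -0.2014, 0.0698]
tool_rot: [[0.361, -0.933, 0.001], [-0.933, -0.361, -0.001], [0.001, -0.001, -1.0]]
ft_force: [-5.7, 2.3, 12.3]
grip_width: 0.0247
```

Contact at 12 N, at the expected height. Releasing gradually.

step_arm(
  steps=[
    {"xyz": [0,0,-0.03],"turn": [0,0,0],"gripper": -1},
    {"xyz": [0,0,0],"turn": [0,0,0],"gripper": -0.35},
    {"xyz": [0,0,0],"turn": [0,0,0],"gripper": -0.2},
    {"xyz": [0,0,0],"turn": [0,0,0],"gripper": 0},
    {"xyz": [0,0,0],"turn": [0,0,0],"gripper": 0.3},
    {"xyz": [0,0,0],"turn": [0,0,0],"gripper": 0.3},
    {"xyz": [0,0,0],"turn": [0,0,0],"gripper": 0.3},
    {"xyz": [0,0,0],"turn": [0,0,0],"gripper": 0.3},
  ],
)

```text
time_s: 9.6
position: [0.6008, -0.2013, 0.0691]
tool_rot: [[0.361, -0.933, -0.0], [-0.933, -0.361, 0.0], [-0.0, 0.0, -1.0]]
ft_force: [-0.2, -0.1, 0.3]
grip_width: 0.0556
```

step_arm(
  steps=[
    {"xyz": [0,0,-0.2],"turn": [0,0,0],"gripper": 0.3},
    {"xyz": [0,0,-0.5],"turn": [0,0,0],"gripper": 0.3},
    {"xyz": [0,0,-0.6],"turn": [0,0,0],"gripper": 0.3},
    {"xyz": [0,0,-0.6],"turn": [0,0,0],"gripper": 0.3},
    {"xyz": [0,0,-0.6],"turn": [0,0,0],"gripper": 0.3},
    {"xyz": [0,0,-0.6],"turn": [0,0,0],"gripper": 0.3},
    {"xyz": [0,0,-0.6],"turn": [0,0,0],"gripper": 0.3},
    {"xyz": [0,0,-0.6],"turn": [0,0,0],"gripper": 0.3},
    {"xyz": [0,0,-0.3],"turn": [0,0,0],"gripper": 0.3},
    {"xyz": [0,0,0],"turn": [0,0,0],"gripper": 0.3},
    {"xyz": [0,0,0],"turn": [0,0,0],"gripper": 0.3},
    {"xyz": [0,0,0],"turn": [0,0,0],"gripper": 0.3},
  ],
)

```text
time_s: 10.6
position: [0.6004, -0.2012, 0.252]
tool_rot: [[0.36, -0.933, -0.002], [-0.933, -0.36, 0.001], [-0.002, 0.001, -1.0]]
ft_force: [-0.2, 0.0, -0.4]
grip_width: 0.056
```

Run:
```python
from h import *
o=env.observe();print(o['time_s'],o['position'],o['ft_force'],o['grip_width'])
im,d,i=grab('wrist');cv2.imwrite('pics/w3.png',im[:,:,::-1])
V,U=np.mgrid[0:384,0:512]; P=pts(d,i,U.ravel(),V.ravel()).reshape(384,512,3)
for n,c,s in [('steel',(.6007,-.2003),1),('brass',(.5475,-.3186),1)]:
    for lo,hi in [(.038,.05),(.078,.092)]:
        m=(np.hypot(P[...,0]-c[0],P[...,1]-c[1])<.045)&(P[...,2]>lo)&(P[...,2]<hi)
        print(n,lo,m.sum(),np.median(P[m][:,2]),cv2.minEnclosingCircle((P[m][:,:2]*1000).astype(np.float32)))
```

```text
10.6 [ 0.60038165 -0.20115968  0.25195268] [-0.18943861  0.03586725 -0.39710814] 0.056018192434340926
steel 0.038 1290 0.0445436317080779 ((600.5254516601562, -201.1409149169922), 28.81264305114746)
steel 0.078 132 0.08332005066852705 ((600.4816284179688, -201.07713317871094), 13.048462867736816)
brass 0.038 392 0.04379165963978271 ((545.5059204101562, -317.40911865234375), 29.032020568847656)
brass 0.078 0 nan ((0.0, 0.0), 0.0)
  return _methods._mean(a, axis=axis, dtype=dtype,
  ret = ret.dtype.type(ret / rcount)
```

View pics/w3.png

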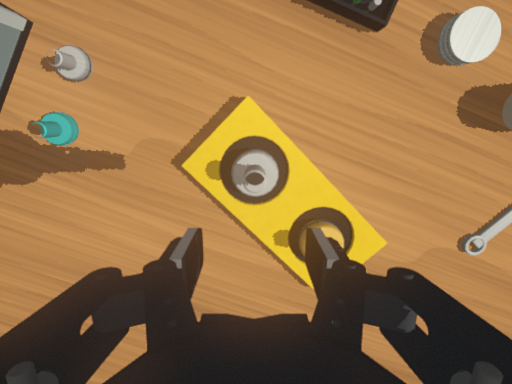

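The wrist view shows the steel die upright in the nest at (254,172), about 1 mm off centre. The brass die is still in its own nest, partly hidden by a finger at (330,240). Handing in.

```bash
python3 -c "
from h import *
print(order.close_job())"
```

```text
the job is handed in; nothing more can be done
None
```

I lifted the steel die out through the port, set it upright in the empty nest and let go, then handed the job in after about 11 s of robot time. No verdict was reported.

- **Steel die:** in the last wrist picture its centre is about 1 mm from the nest's centre. The foot's top is at z = 0.0445 m, as expected with the die on the nest floor. The foot and shank centres agree, so it stands upright.
- **Setting down:** the measured force at touchdown was 12 N. After release it was near zero, and the arm is clear at z = 0.25 m.
- **Brass die:** it still stands in its own nest. I had no clean fix on where it stood at the start, because my first depth measurement of it failed. At the end its foot showed in place, about 2 mm from the nest's centre, but a finger hid its top. I never went near it.

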